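Press a contact clip home in a fuse holder

TASK

The grey fuse holder clamped on the press slide still lacks one of its two brass contact clips: take the loose clip of the same U-shaped kind as the fitted one and set it down square between the four guide posts of the empty station, resting on the two snap hooks. Push the slide fully in under the punch, pull the red ball handle all the way down until the clip clicks home, then bring the handle right back up and only then draw the slide all the way out again. Seat the clip with the press, not by hand, and leave the other parts lying where they are.

Things in the scene. Friction and masses are not known exactly. Their poses are not given: they have to be found in the camera images.
- press: Fixed lever press: grey column and head over a slide bed. Origin on the axis of ram and punch, at bench level. -x points out of its front (where the slide comes out), +y along the holder towards the fitted clip, z up. The head reaches 52 mm in front of the ram axis, 160 to 240 mm above the bench; further out only slide and handle stand above the bed.
- slide (a joint): Sliding nest, m: 0 = fully out (loading place), 0.16 = fully in against its stop with the empty station right under the punch. It moves along the press's +x and stays where it is left; it drags with about 3 N.
- slide_knob (a point): The slide's handle: an upright aluminium post 24 mm thick, 86 mm high over the bench, on the slide plate (36 mm high; foot 32 mm thick, 6 mm high), 130 mm in front (-x) of the station centre and 47.5 mm to its +y side. The point is on its axis 66 mm above the bench, a good height to pinch it. Moves with the slide.
- seat (a point): Centre of the holder's empty station, on top of its pedestal, 60 mm above the bench; moves with the slide, axes as the press. The grey polycarbonate holder is 64 (x) x 192 (y) x 20 mm; a clip of the wanted kind is already fitted 100 mm to the +y side. A seated clip has its origin here, its long axis along y, caught under the two snap hooks.
- rest (a point): 12 mm above seat: where the underside of a clip comes to rest, unpressed, on the sloping tops of the two snap hooks (14 mm wide, at 38 mm either way in y, top 79 mm above the bench). Four tapered guide posts, 9 mm thick, top 95 mm, at 18 mm either way in x and 24 mm in y leave it 1.5 mm play, 5 mm at their tips. Snapping in takes 35 to 65 N.
- clip: Loose brass clip to fit, 110 g, upright on the bench: a 3 mm base plate 36 mm wide (x) with 24 mm wide end tongues, 76 mm long (y), and two upright leaves 36 mm long in y, outer faces 36 mm apart in x; 34 mm tall. Origin: centre of its underside, z up. Same either way round. Pinch it from above across the leaves, along x.
- lever (a joint): Press handle, rad: 0 = fully up, 1.2 = fully down at its stop. Drives the ram down 48 mm per rad; the punch's foot starts 120 mm above the bench and at 1.2 bears on the base plate of a seated clip. Stays where it is left. It takes about 3 N at the ball to move freely, 10 to 18 N to snap a clip home, near 1.1.
- ball (a point): Centre of the round red ball, 40 mm thick, at the end of the handle; 342 mm above the bench with the handle up, 148 mm with it down. Pinch it from above on its two sides along the press's y axis. The steel bar, 13 mm thick, runs from the ball towards the pivot.
- lever_pivot (a point): On the handle's pivot axis (along the press's y), in the plane in which the ball swings, 200 mm above the bench. The ball's centre runs on an arc of 180 mm radius about it: at lever angle q it lies on the pivot's -x side, 52 degrees minus q above the horizontal.
- punch (a point): Centre of the underside of the seating punch on the ram, a steel foot 20 mm (x) by 60 mm (y) that enters between the clip's leaves and bears on its base plate. Moves down with the handle.
- lug: Bystander: a flat brass terminal lug of another kind, 95 x 32 x 30 mm, with a round eye at one end and a single upright blade. Not the clip wanted. Origin: near the middle of its underside.
- fuse: Bystander: white ceramic fuse with brass end caps, 132 mm long, 29 mm thick, lying in a black tray. Origin: below its middle.
- driver: Bystander: screwdriver, 200 mm long, lying on the bench behind the press. Origin: under its middle.
Things that resemble listed ones, but are neither listed nor needed, are in the scene too. Leave any green or pink look-alike of the clip alone.

How it is judged (in metres and radians):
On the way, in this order (a step that is already met when the one before it is completed fails the run):
1. the clip is set down square between the guide posts, resting on the hooks, and let go (horizontal distance between clip and seat below 0.004 m and angle between the y axis of clip and the y axis of seat, either way round below 0.15 rad and z of clip in the frame of seat between 0.008 and 0.019 m and angle between clip's own z axis and vertical below 0.15 rad and contact force between the fingers and clip below 0.3 N), for 0.2 s.
2. the slide is fully in under the punch, with the clip still square on its hooks (value of joint slide above 0.155 m and horizontal distance between clip and seat below 0.004 m and angle between the y axis of clip and the y axis of seat, either way round below 0.15 rad and z of clip in the frame of seat between 0.008 and 0.019 m and angle between clip's own z axis and vertical below 0.15 rad), for 0.2 s.
3. the handle is pulled down with the slide in, and the clip is home under both hooks (value of joint slide above 0.152 m and value of joint lever above 1.1 rad and horizontal distance between clip and seat below 0.004 m and angle between the y axis of clip and the y axis of seat, either way round below 0.15 rad and z of clip in the frame of seat between -0.002 and 0.002 m and angle between clip's own z axis and vertical below 0.05 rad), for 0.1 s.
4. the handle is back up while the slide is still in (value of joint slide above 0.145 m and value of joint lever below 0.2 rad), for 0.1 s.
At the end, for the whole second after the job is handed in: The clip lies home in the empty station: within 4 mm of its centre and 0.15 rad of its direction, underside within 2 mm of the pedestal's top, level within 0.05 rad, at rest; the slide is within 30 mm of fully out and the handle within 0.2 rad of fully up (horizontal distance between clip and seat below 0.004 m and angle between the y axis of clip and the y axis of seat, either way round below 0.15 rad and z of clip in the frame of seat between -0.002 and 0.002 m and angle between clip's own z axis and vertical below 0.05 rad and value of joint slide below 0.03 m and value of joint lever below 0.2 rad and linear speed of clip below 0.02 m/s); the robot touches nothing.
It fails at once if the punch is brought down (handle more than 0.4 rad down) while the slide is not fully in (value of joint lever above 0.4 rad and value of joint slide below 0.145 m).
It fails at once if another part is shifted by more than 30 mm (distance of any of lug, fuse, driver from where it was at the start of the episode above 0.03 m).
It also fails if it takes over 72 s, if anything falls off the work surface, if the arm or the gripper's body presses on something with over 40 N, if the wrist force passes 120 N, or if a joint passes its speed limit or range.

ROBOT

A 6-joint arm with a two-finger parallel gripper is mounted at the origin on the work surface. World frame = base frame: x ahead of the robot, y to its left, z up, the work surface at z = 0. Lengths are in mm, angles in rad, forces in N, time in s.
With the tool pointing down it reaches from about 275 to 750 mm from the base axis. Payload 10.2 kg.
Tool frame: the origin (TCP) lies midway between the tips of the shut fingers; the grasp point (between the pads) lies 19 mm behind it (ctrl.pinch_z is the distance from the TCP to the grasp point, in mm); x points along the fingers, z is the direction in which the jaws open and shut, and the axes are right-handed (so a half turn about x gives the same grasp; the last joint's range is limited). The gripper opens to 85 mm and grips with 20 to 120 N. Pads are 22 mm wide; open, the fingers measure 114 mm over their backs; the gripper's body (76 mm by 85 mm) begins 54 mm behind the grasp point. The pads swing forward as they close: fully open they stand 13 mm farther back than shut.
Start: joints at [1.019, 0.313, 1.498, -0, 1.331, -0.223], TCP at [169.539, 496.878, 231.294] pointing down, gripper open.
Joint ranges: [-2.94, 2.94], [-0.97, 2.17], [0.19, 2.56], [-1.23, 4.37], [0.02, 3.11], [-2.88, 2.88]. Speed limits (rad/s): [2.39, 2.39, 3.01, 3.14, 3.14, 3.14].

INTERFACE

Orientations are given as a unit quaternion [w, x, y, z].
In Python, from rig import ctrl, capture, workorder, nets gives the robot as it stands. The module is installed in compiled form; this text tells all that it offers.
- The arm moves only by the tool send_rows, never from a script. Its argument "rows" is text: rows parted by semicolons, each of 5 numbers parted by spaces: the opening, from 0 (shut) to 1 (fully open), then the shift along the tool's x, y, z in cm, then the turn about the tool's x in units of 5 degrees (1.0 is 5 degrees). In form: grip x y z yaw; .... A call has 1 to 12 rows; each row is the pose to reach, as a shift and turn from the pose commanded when the call began, along the tool's axes at that moment; what a row does not reach only later rows make up. A row lasts 1/10 s, in which the tool goes at most 50 mm and 8.59 degrees, less where a joint would pass 70% of its speed; a pose out of reach is approached as far as the arm can. A call with a gripper value outside its range is refused whole. The fingers move at their own pace and stop on an object; "grip_force" is the grip in N (left out, the last holds). Time passes only in rows, so rows that repeat a pose let the fingers close. It gives the time, the measured TCP pose, the force and the opening at its end, in the units of the state.
- ctrl.sense(): the state, without advancing time (a new reading comes with each control period).
- capture(name): name is "scene" or "side" or "wrist"; returns a dict with "pixels" (400x640x3 uint8, red, green, blue), "intrinsics" (3x3 intrinsics, pixels), "view" (4x4, takes a point from world to camera coordinates); the wrist camera has in their place "mount" (4x4, takes a point from camera to tool coordinates, whose origin is the TCP and whose axes are the tool frame's). Camera axes: x right, y down, z forward; pixel columns grow to the right and rows downward; lengths in mm; the calibration is good to about 2 mm. A picture is of the moment at which its call begins: read the wrist's pose just before it. There is no depth.
- workorder.finish_job(): hands the job in, once; it reports no verdict.
Trained networks look in a picture, given as the dict that the camera call returned (one of the last four; its "shot" number tells which), for a name from the list of things; names that differ only in an ending like _2 or _b are one class to them, and where a whole thing is asked for, a point or a joint stands for the part that bears it (a point fixed in the world has none). Each returns a list of dicts, best first, with "confidence" (0 to 1); they miss things now and then, are a little off and sometimes report something else, mostly with a low value. They report only what shows in the picture. A call takes as long as a camera call. They do not tell look-alikes from the thing itself.
- nets.boxes_of(picture, target): "location" ([x, y, z] in mm, in world coordinates, good to about 4 mm: the middle of the surface that is visible of it).
- nets.spot_point(picture, target): "location" ([x, y, z] in mm, in world coordinates, good to about 4 mm: a listed point, or the origin of a listed thing).
The state is a dict: "time_s": time; "joints": joint angles; "dq": joint speeds; "tau": joint torques, N m; "eef_pos": TCP position; "ee_rot": TCP orientation; "force": force on the tool from outside, world axes, zero at the start; "wrist_torque": the same for the moment, N m; "grip_width": opening from 0.0 (shut) to 1.0 (fully open).
Only numpy, scipy, OpenCV 4.12 (cv2) and the standard library are available. Lean on these libraries where they do the work, as an engineer would, in place of code of your own. Each camera call takes 0.05 s, during which the arm holds its last target.

## Working session

There is one attempt and no reset: what is moved stays moved. The work goes in short steps, Python scripts to look and compute and a tool call to move; the robot and the scene stay as the last step left them, time stands still between calls to the robot, and variables do not carry over. Pictures are saved under pics/ and viewed, and the job is handed in when it is done.

Besides the shell and the picture viewer there is one more tool, called after "Request:" as name(argument=value, ...) on one line, values as JSON. send_rows: Moves the arm, as the interface text tells. Its arguments: {"type":"object","properties":{"rows":{"type":"string"},"grip_force":{"type":"number"}},"required":["rows"]}

```bash
mkdir -p pics
python3 - <<'E'
from rig import ctrl,capture,nets
import cv2
s=ctrl.sense();print(s, ctrl.pinch_z)
for n in("scene","side"):
    p=capture(n);cv2.imwrite(f"pics/{n}0.png",p["pixels"][:,:,::-1])
    for t in["clip","lug","fuse","press","driver"]:
        print(n,t,[(d["confidence"],[round(v) for v in d["location"]]) for d in nets.boxes_of(p,t)])
    for t in["clip","seat","rest","slide_knob","ball","lever_pivot","punch","press","lug"]:
        print(n,t,[(round(d["confidence"],2),[round(v) for v in d["location"]]) for d in nets.spot_point(p,t)])
E
```

```text
{'time_s': 0.0, 'joints': array([ 1.01858918e+00,  3.13497825e-01,  1.49847034e+00,  3.10870495e-05,
        1.33098681e+00, -2.23423134e-01]), 'dq': array([ 0.00185408,  0.00010108, -0.00063622, -0.00076087, -0.00139831,
        0.00158792]), 'tau': array([ 7.38417675e-04, -4.12270153e+01, -2.59740865e+01, -1.47239180e-04,
        4.20306606e-03, -4.76114474e-05]), 'eef_pos': array([169.39246265, 496.6436447 , 230.69808548]), 'ee_rot': array([ 0.57463847, -0.41160716,  0.57553491,  0.41125386]), 'force': array([-0.63844164, -0.9793634 ,  0.23658071]), 'wrist_torque': array([ 0.037606  , -0.01169553,  0.04441235]), 'grip_width': 1.0037375089733236} 18.700000000000003
scene clip [(0.84, [576, -298, 3]), (0.78, [494, -240, 6]), (0.74, [635, -403, 0])]
scene lug [(0.72, [436, -345, 0])]
scene fuse [(0.83, [779, -143, 26])]
scene press [(0.93, [536, 153, 36]), (0.75, [779, -140, 27])]
scene driver [(0.62, [454, 455, 19])]
scene clip [(0.78, [490, -238, 1]), (0.72, [635, -402, -1]), (0.69, [578, -295, -2])]
scene seat [(0.65, [493, 46, 62])]
scene rest []
scene slide_knob [(0.94, [424, -7
[... 198 characters left out ...]
), (0.47, [426, -75, 60])]
side clip [(0.94, [490, -240, 5]), (0.75, [638, -412, 5]), (0.72, [581, -307, 5]), (0.56, [432, 23, 56])]
side lug [(0.77, [422, -350, 5])]
side fuse [(0.59, [763, -146, 29])]
side press [(0.59, [485, 130, 36])]
side driver [(0.68, [439, 445, 19])]
side clip [(0.96, [635, -404, -1]), (0.7, [495, -235, -4]), (0.56, [578, -302, 2])]
side seat [(0.77, [495, 48, 61]), (0.15, [517, 190, 0])]
side rest [(0.76, [495, 46, 71])]
side slide_knob [(0.59, [422, -76, 70])]
side ball [(0.62, [625, 90, 345])]
side lever_pivot [(0.91, [644, 202, 199])]
side punch [(0.54, [516, 194, 119]), (0.44, [478, 470, -2])]
side press [(0.74, [518, 192, 0])]
side lug [(0.66, [427, -340, -2])]
```

View pics/scene0.png

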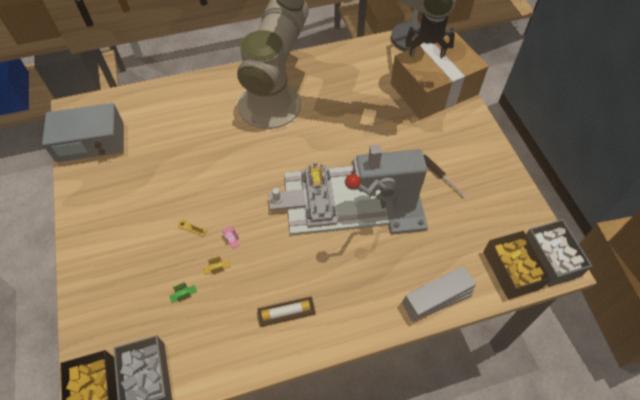

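View pics/side0.png

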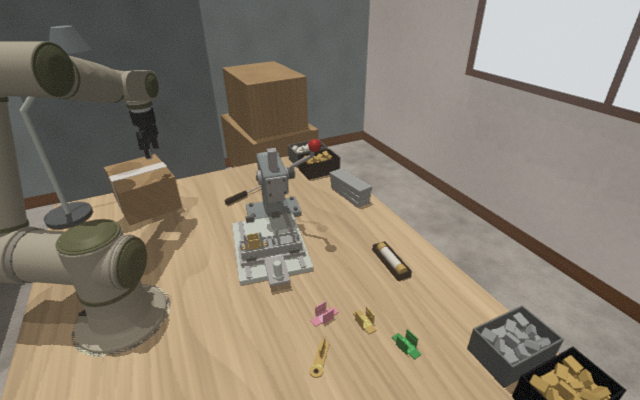

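Clip candidates in the scene picture are pink at (231,237), brass U-shape at (216,266), green at (183,292) and the lug with an eye at (193,227). By the description, the brass one at (216,266), about (578,-298) mm, is the clip. The fitted clip is on the slide at (316,175).

```bash
cat > h.py <<'E'
import numpy as np, cv2
from scipy.spatial.transform import Rotation as R
from rig import ctrl,capture,nets
def pose():
    s=ctrl.sense(); q=s["ee_rot"]; return np.array(s["eef_pos"]),R.from_quat([q[1],q[2],q[3],q[0]]).as_matrix(),s
def go(target,jawdir=None):
    "shift in tool cm, yaw units for TCP target; jawdir = world xy angle (rad) of jaw axis (mod pi)"
    p,M,s=pose(); d=M.T@(np.array(target)-p)/10
    z=M[:,2]; a=np.arctan2(z[1],z[0]); y=None
    if jawdir is not None:
        da=(jawdir-a+np.pi/2)%np.pi-np.pi/2
        # turn about tool x (down) by +t turns world angle by -t
        y=-np.degrees(da)/5*np.sign(-M[2,0])
    print("shift cm",d.round(2),"yaw",y,"jaw now",round(np.degrees(a),1),"x axis",M[:,0].round(3),"j6",round(s["joints"][5],2))
def pix2plane(cam,uv,z,wrist=None):
    K=np.array(cam["intrinsics"]); r=np.linalg.inv(K)@np.array([uv[0],uv[1],1.])
    if "view" in cam: 
        T=np.linalg.inv(np.array(cam["view"]))
    else:
        p,M=wrist; W=np.eye(4);W[:3,:3]=M;W[:3,3]=p; T=W@np.array(cam["mount"])
    o=T[:3,3]; d=T[:3,:3]@r; return o+d*(z-o[2])/d[2]
def proj(cam,X,wrist=None):
    if "view" in cam: V=np.array(cam["view"])
    else:
        p,M=wrist; W=np.eye(4);W[:3,:3]=M;W[:3,3]=p; V=np.linalg.inv(W@np.array(cam["mount"]))
    c=V[:3,:3]@np.array(X)+V[:3,3]; u=np.array(cam["intrinsics"])@c; return u[:2]/u[2]
def crop(cam,c,r,f,name):
    x,y=int(c[0]),int(c[1]); i=cam["pixels"][max(0,y-r):y+r,max(0,x-r):x+r,::-1]
    cv2.imwrite(name,cv2.resize(i,None,fx=f,fy=f,interpolation=cv2.INTER_CUBIC))
E
python3 - <<'E'
from h import *
c=capture("scene"); crop(c,(205,262),50,6,"pics/crop_clips.png")
w=capture("wrist"); print(np.array(w["mount"]).round(2),w["intrinsics"])
go([560,-290,230],0)
E
```

```text
[[  -0.     -0.3     0.96 -141.84]
 [   0.     -0.96   -0.3    74.32]
 [   1.     -0.      0.     -0.17]
 [   0.      0.      0.      1.  ]] [[319.05570517   0.         321.65430704]
 [  0.         319.05570517 202.72285093]
 [  0.           0.           1.        ]]
shift cm [  0.13 -62.36 -61.86] yaw 14.231865207785415 jaw now 71.2 x axis [-0.  0. -1.] j6 -0.22
```

View pics/crop_clips.png

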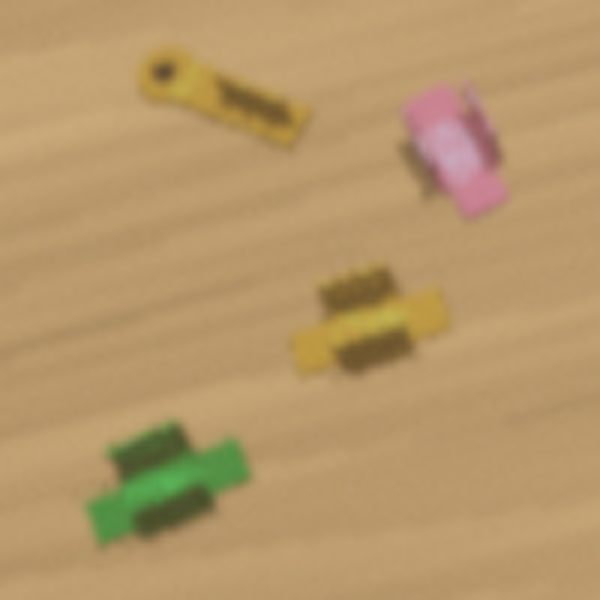

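The crop shows the brass U clip at crop (370,325), with two dark leaves and straight tongues. The lug is at the top left with its eye, and the pink and green pieces are look-alikes. I'll take the brass clip.

Run:
```python
from h import *
c=capture("scene")
a=pix2plane(c,(204.7,270.7),3);b=pix2plane(c,(229.7,263.3),3)
print(a,b,np.linalg.norm(a-b),np.degrees(np.arctan2(*(b-a)[1::-1])))
yang=np.arctan2(b[1]-a[1],b[0]-a[0]); m=(a+b)/2
go([m[0],m[1],200],yang+np.pi/2)
```

```text
[ 580.40981095 -334.07111913    3.        ] [ 578.27296073 -259.70775       3.        ] 74.39406426517924 91.64595578567085
shift cm [  3.13 -64.41 -61.89] yaw 13.903111610627409 jaw now 71.2 x axis [ 0. -0. -1.] j6 -0.22
```

Request:
send_rows(rows="1 0 -4 -4 1.2; 1 0 -8 -8 2.4; 1 0 -12 -12 3.6; 1 0 -15 -15 4.8; 1 0 -18 -18 6; 1 0 -21 -21 7; 1 0 -24 -24 7; 1 0 -27 -27 7; 1 0 -30 -30 7; 1 0 -33 -33 7; 1 0 -36 -36 7; 1 0 -39 -39 7")

```text
time_s: 2.85
eef_pos: [413.2, 0.0, 231.5]
ee_rot: [0.672, -0.219, 0.672, 0.219]
force: [1.1, 0.6, 1.1]
grip_width: 1.0
```

Run:
```python
from h import *
go([579.3,-297,180],np.radians(1.6));print(pose()[0])
```

```text
shift cm [  5.16 -33.78  -4.11] yaw 6.907768068791865 jaw now 36.1 x axis [ 0.001 -0.    -1.   ] j6 -0.92
[4.13202573e+02 2.05797946e-02 2.31499088e+02]
```

Request:
send_rows(rows="1 0.5 -4 -0.5 1; 1 1 -8 -1 2; 1 2 -12 -1.5 3; 1 3 -16 -2 4; 1 4 -20 -2.5 5; 1 5 -24 -3 6; 1 5.2 -28 -3.5 6.9; 1 5.2 -32 -4 6.9; 1 5.2 -33.8 -4.1 6.9; 1 5.2 -33.8 -4.1 6.9; 1 5.2 -33.8 -4.1 6.9")

```text
time_s: 3.95
eef_pos: [578.8, -294.8, 178.9]
ee_rot: [0.707, -0.01, 0.707, 0.01]
force: [0.5, 0.1, 0.1]
grip_width: 0.997
```

Run:
```python
from h import *
p,M,s=pose()
w=capture("wrist");cv2.imwrite("pics/w1.png",w["pixels"][:,:,::-1])
print(p, [(d["confidence"],d["location"]) for d in nets.spot_point(w,"clip")])
print(proj(w,[579.3,-297,3],(p,M)))
```

```text
[ 578.81282764 -294.77349855  178.90323837] [(0.81, [492.5, -237.4, 2.2]), (0.72, [584.4, -300.9, 1.5]), (0.72, [629.1, -404.1, -0.3])]
[321.19136298 183.10643431]
```

View pics/w1.png

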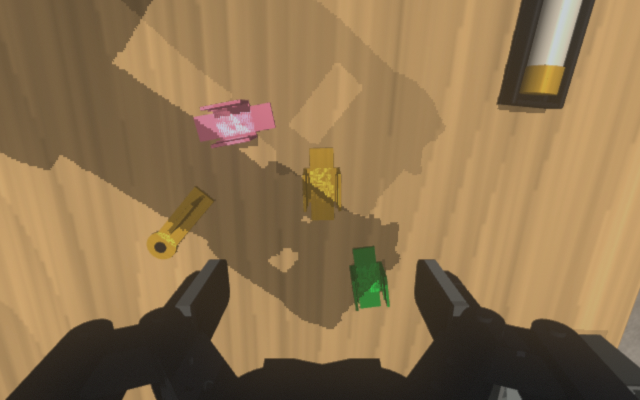

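The brass clip is at (322,183) in the wrist view, against a prediction of (321,183), and it is aligned with the jaws. The lug, pink and green pieces are clear of the fingers. I'll descend.

Run:
```python
from h import *
p,M,s=pose()
go([579.5,-297,5],np.radians(1.6));print(M.round(3))
```

```text
shift cm [17.45 -0.28  0.06] yaw 0.02084947583946498 jaw now 1.7 x axis [-0.  0. -1.] j6 -0.68
[[-0.   -0.03  1.  ]
 [ 0.    1.    0.03]
 [-1.    0.   -0.  ]]
```

Request:
send_rows(rows="1 4 -0.28 0.06 0; 1 8 -0.28 0.06 0; 1 11 -0.28 0.06 0; 1 13 -0.28 0.06 0; 1 14 -0.28 0.06 0; 1 14 -0.28 0.06 0")

```text
time_s: 4.65
eef_pos: [579.4, -297.2, 38.8]
ee_rot: [0.707, -0.01, 0.707, 0.011]
force: [0.5, 0.4, 0.9]
grip_width: 1.003
```

Run:
```python
from h import *
p,M,s=pose()
go([579.5,-297,5],np.radians(1.6))
w=capture("wrist");crop(w,(320,200),200,2,"pics/w2.png")
```

```text
shift cm [3.38 0.02 0.02] yaw 0.01828895423799009 jaw now 1.7 x axis [-0.001  0.001 -1.   ] j6 -0.68
```

View pics/w2.png

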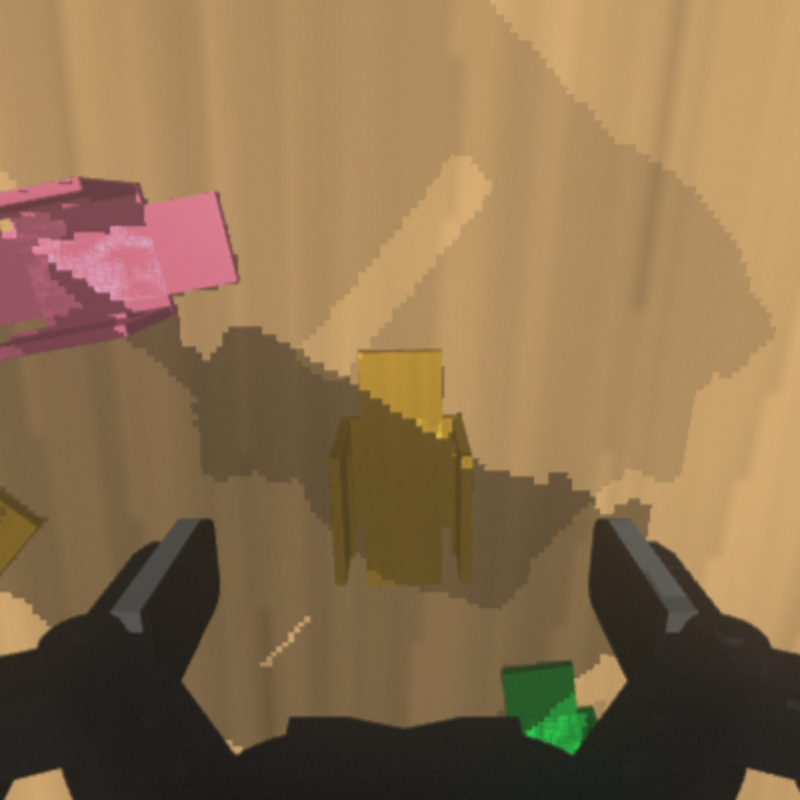

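Run:
```python
from h import *
p,M,s=pose()
w=capture("wrist")
print(pix2plane(w,(320,175.2),3,(p,M)), pix2plane(w,(326,238),34,(p,M)),proj(w,[579.5,-259,3],(p,M)))
```

```text
[ 578.93659968 -261.7022526     3.        ] [ 582.80167256 -287.01645867   34.        ] [321.12201396 170.57312727]
```

Request:
send_rows(rows="1 2 0 0 0; 1 3.1 0 0 0; 1 3.4 0 0 0; 1 3.4 0 0 0; 1 3.4 0 0 0")

```text
time_s: 5.25
eef_pos: [580.1, -298.3, 6.2]
ee_rot: [0.707, -0.011, 0.707, 0.01]
force: [0.4, -0.6, 0.3]
grip_width: 1.002
```

Run:
```python
from h import *
go([579.5,-297,5],np.radians(1.6));print(pose()[2]["force"])
```

```text
shift cm [ 0.12  0.13 -0.06] yaw 0.011606702778467757 jaw now 1.7 x axis [ 0.001 -0.001 -1.   ] j6 -0.68
[ 0.36155626 -0.58518016  0.29247442]
```

Request:
send_rows(rows="0.3 0.05 0 0 0; 0.3 0.05 0 0 0; 0.2 0.05 0 0 0; 0.2 0.05 0 0 0; 0.2 0.05 0 0 0; 0.2 0.05 0 0 0; 0.2 0.05 0 0 0", grip_force=45)

```text
time_s: 5.95
eef_pos: [579.9, -298.2, 5.1]
ee_rot: [0.707, -0.01, 0.707, 0.01]
force: [0.2, 0.1, 3.7]
grip_width: 0.411
```

Request:
send_rows(rows="0.2 -2 0 0 0; 0.2 -5 0 0 0; 0.2 -10 0 0 0; 0.2 -13 0 0 0; 0.2 -13 0 0 0")

```text
time_s: 6.45
eef_pos: [581.2, -299.0, 139.5]
ee_rot: [0.709, -0.012, 0.705, 0.009]
force: [0.1, 0.5, -1.9]
grip_width: 0.413
```

Run:
```python
from h import *
p,M,s=pose()
w=capture("wrist");cv2.imwrite("pics/w3.png",w["pixels"][:,:,::-1])
print(p,s["grip_width"],s["force"])
```

```text
[ 581.17062383 -299.01530656  139.45688148] 0.4131640049527565 [ 0.14359595  0.46479569 -1.88684035]
```

View pics/w3.png

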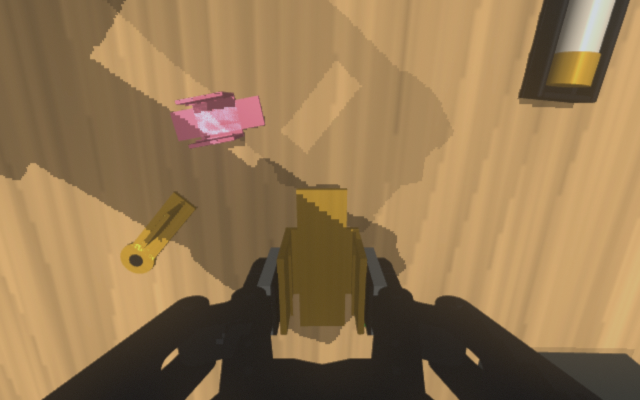

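Run:
```python
from h import *
w=capture("wrist");crop(w,(322,240),70,5,"pics/w3c.png")
m=np.array(w["mount"]);K=np.array(w["intrinsics"])
for uv in[(297,189.5),(347,189.5),(322,189.5),(345,325),(300,325)]:
    d=m[:3,:3]@np.linalg.inv(K)@[*uv,1]; o=m[:3,3]; 
    print(uv,(o+d*(2.1-o[0])/d[0]).round(1))
```

```text
(297, 189.5) [  2.1  36.9 -10.5]
(347, 189.5) [ 2.1 36.9 12.8]
(322, 189.5) [ 2.1 36.9  1.2]
(345, 325) [  2.1 -38.2  13.5]
(300, 325) [  2.1 -38.2 -10.6]
```

View pics/w3c.png

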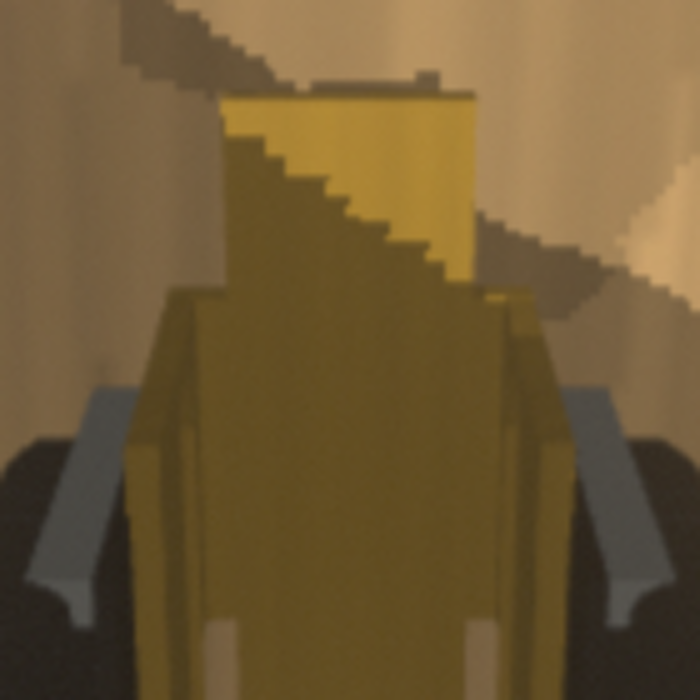

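Run:
```python
from h import *
go([494,47,180],np.radians(80.5))
```

```text
shift cm [-4.56 34.72 -7.54] yaw -15.76829166661613 jaw now 1.7 x axis [-0.001  0.    -1.   ] j6 -0.68
```

Request:
send_rows(rows="0.2 -2 2 -1.5 -1.5; 0.2 -4 5 -3 -3; 0.2 -4.6 9 -4 -4.5; 0.2 -4.6 13 -5 -6; 0.2 -4.6 17 -6 -7.5; 0.2 -4.6 21 -7 -9; 0.2 -4.6 25 -7.5 -10.5; 0.2 -4.6 28 -7.5 -12; 0.2 -4.6 31 -7.5 -13.5; 0.2 -4.6 33 -7.5 -15; 0.2 -4.6 34.7 -7.5 -15.8; 0.2 -4.6 34.7 -7.5 -15.8")

```text
time_s: 7.75
eef_pos: [493.7, 48.3, 179.1]
ee_rot: [0.538, -0.457, 0.539, 0.46]
force: [0.2, -0.9, -1.2]
grip_width: 0.408
```

Request:
send_rows(rows="0.2 0 0 0 0; 0.2 0 0 0 0")

```text
time_s: 7.95
eef_pos: [494.5, 46.0, 180.1]
ee_rot: [0.539, -0.457, 0.54, 0.457]
force: [0.4, 0.6, -0.9]
grip_width: 0.412
```

Run:
```python
from h import *
p,M,s=pose()
w=capture("wrist");cv2.imwrite("pics/w4.png",w["pixels"][:,:,::-1])
print(p,s["grip_width"],s["joints"].round(2));go([494,47,180],np.radians(80.5))
for t in["seat","slide_knob","rest"]: print(t,[(round(d["confidence"],2),np.round(d["location"],1)) for d in nets.spot_point(w,t)])
```

```text
[494.49631974  45.96321238 180.07384468] 0.41210044503054877 [-0.14  0.3   1.66 -0.    1.19 -1.55]
shift cm [0.03 0.07 0.1 ] yaw 0.010294072564058947 jaw now 80.6 x axis [-0.001 -0.    -1.   ] j6 -1.55
seat [(0.85, array([489.4,  44. ,  60.8]))]
slide_knob [(0.56, array([424.4, -74.8,  66.9]))]
rest [(0.6, array([491.9,  45.1,  67.6]))]
```

View pics/w4.png

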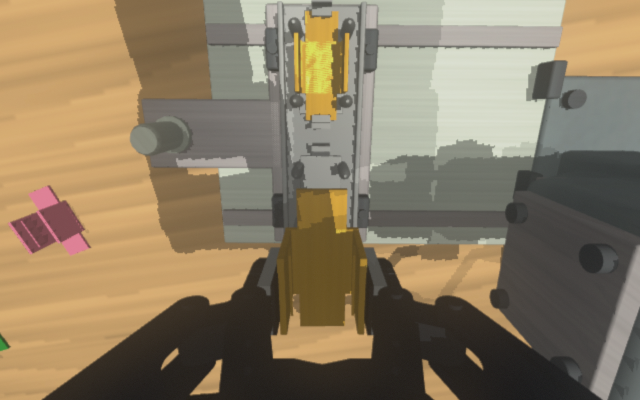

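Run:
```python
from h import *
p,M,s=pose()
w=capture("wrist");i=w["pixels"][0:240,240:400,::-1]
cv2.imwrite("pics/w4c.png",cv2.resize(i[140:240],None,fx=5,fy=5,interpolation=cv2.INTER_CUBIC));cv2.imwrite("pics/w4d.png",cv2.resize(i[0:140],None,fx=4,fy=4,interpolation=cv2.INTER_CUBIC))
```

```text
(no output)
```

View pics/w4c.png

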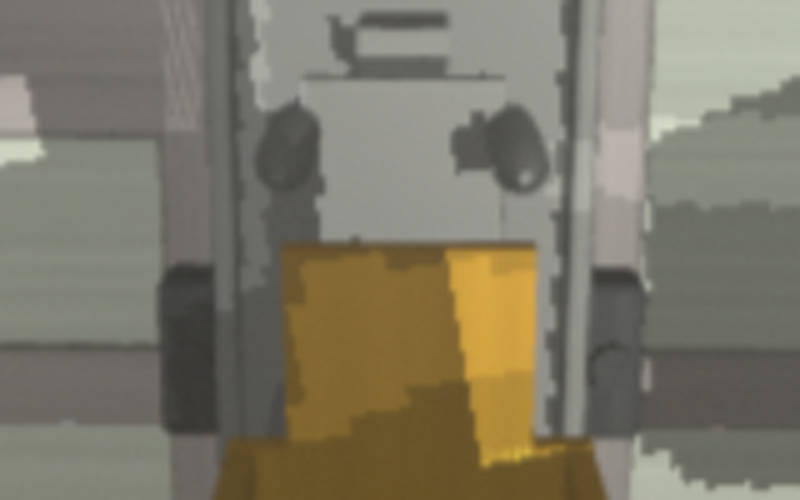

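View pics/w4d.png

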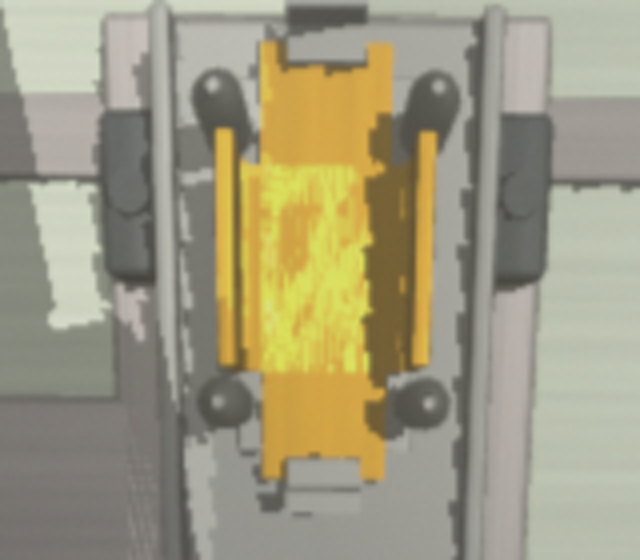

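Run:
```python
from h import *
from scipy.optimize import least_squares
p,M,s=pose()
w=capture("wrist")
obs={(-18,24):(296.6,175),(18,24):(345,175.4),(-18,76):(296.5,101),(18,76):(347,100.8),(-18,124):(293,22.5),(18,124):(350.8,22)}
def res(v,ks=obs):
    c,sn=np.cos(v[2]),np.sin(v[2]); o=[]
    for k in ks:
        X=[v[0]+c*k[0]-sn*k[1],v[1]+sn*k[0]+c*k[1],95+v[3]]
        o+=list(proj(w,X,(p,M))-obs[k])
    return np.array(o+[v[3]/3])
r=least_squares(res,[494,47,1.405,0])
print(r.x[:2],np.degrees(r.x[2]),r.x[3]);print(r.fun.round(1))
Rl=M.T@(np.array([r.x[0],r.x[1],0])-p); print("tool frame",Rl)
```

```text
[494.15335164  45.42344862] 80.26955165932874 -1.830068576936736
[-0.1  0.2  0.6  0.1 -1.3 -0.3  0.8  0.2  0.8 -0.5 -0.8  0.4 -0.6]
tool frame [180.72678501   0.41856423  -0.87885954]
```

Request:
send_rows(rows="0.2 2 0.1 -0.15 0; 0.2 4 0.1 -0.15 0; 0.2 5.5 0.1 -0.15 0; 0.2 6 0.1 -0.15 0; 0.2 6 0.1 -0.15 0; 0.2 6 0.1 -0.15 0")

```text
time_s: 8.85
eef_pos: [493.9, 45.2, 121.6]
ee_rot: [0.539, -0.458, 0.539, 0.457]
force: [-0.7, 0.9, -2.3]
grip_width: 0.413
```

Run:
```python
from h import *
p,M,s=pose()
w=capture("wrist");np.save("w5.npy",w["pixels"]);print(p)
cv2.imwrite("pics/w5.png",cv2.resize(w["pixels"][:340,220:420,::-1],None,fx=4,fy=4,interpolation=cv2.INTER_CUBIC)[300:900]);print(np.array(w["mount"]).round(4))
```

```text
[493.92485671  45.23915981 121.55434583]
[[-2.000000e-04 -2.956000e-01  9.553000e-01 -1.418338e+02]
 [ 0.000000e+00 -9.553000e-01 -2.956000e-01  7.436360e+01]
 [ 1.000000e+00 -0.000000e+00  2.000000e-04 -3.616000e-01]
 [ 0.000000e+00  0.000000e+00  0.000000e+00  1.000000e+00]]
```

View pics/w5.png

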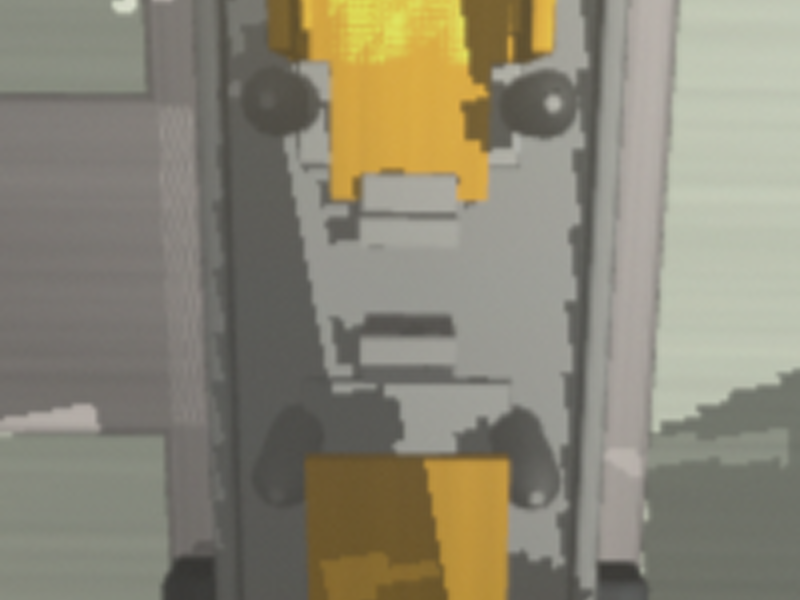

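Run:
```python
from h import *
w=capture("wrist");m=np.array(w["mount"]);K=np.array(w["intrinsics"]);p,M,s=pose();print(p,m[:3,3])
def ty(uv,x):
    d=m[:3,:3]@np.linalg.inv(K)@[*uv,1]; o=m[:3,3]; return (o+d*(x-o[0])/d[0]).round(2)
print("tongue",ty((321.75,189.25),2.1))
h=p[2]-95
for r in(195.5,196.5,197.5):print("post",ty((322,r),h), ty((322.1,100.5),h))
print(ty((290.25,197),h),ty((354,197),h),ty((289,100.5),h),ty((354.8,100.5),h),ty((296.25,189.25),2.1),ty((347.25,189.25),2.1))
```

```text
[493.91266909  45.27010293 121.60296856] [-141.83343115   74.36388846   -0.36168503]
tongue [ 2.1  36.41 -0.29]
post [26.6  26.4  -0.14] [26.6  76.05 -0.11]
post [26.6  25.83 -0.14] [26.6  76.05 -0.11]
post [26.6  25.26 -0.14] [26.6  76.05 -0.11]
[ 26.6   25.55 -17.59] [26.6  25.55 17.44] [ 26.6   76.05 -16.75] [26.6  76.05 16.33] [  2.1   36.41 -12.18] [ 2.1  36.41 11.59]
```

Request:
send_rows(rows="0.2 0.8 0.15 0 0; 0.2 1.5 0.15 0 0; 0.2 1.7 0.15 0 0; 0.2 1.7 0.15 0 0; 0.2 1.7 0.15 0 0")

```text
time_s: 9.45
eef_pos: [492.1, 45.6, 103.8]
ee_rot: [0.539, -0.458, 0.539, 0.458]
force: [-0.3, -0.3, -1.2]
grip_width: 0.41
```

Run:
```python
from h import *
p,M,s=pose()
w=capture("wrist");print(p)
cv2.imwrite("pics/w6.png",cv2.resize(w["pixels"][150:300,220:420,::-1],None,fx=4,fy=4,interpolation=cv2.INTER_CUBIC))
w=capture("side");crop(w,proj(w,[494,45,90]),35,8,"pics/s6.png")
```

```text
[492.10446042  45.55781762 103.83935839]
```

View pics/w6.png

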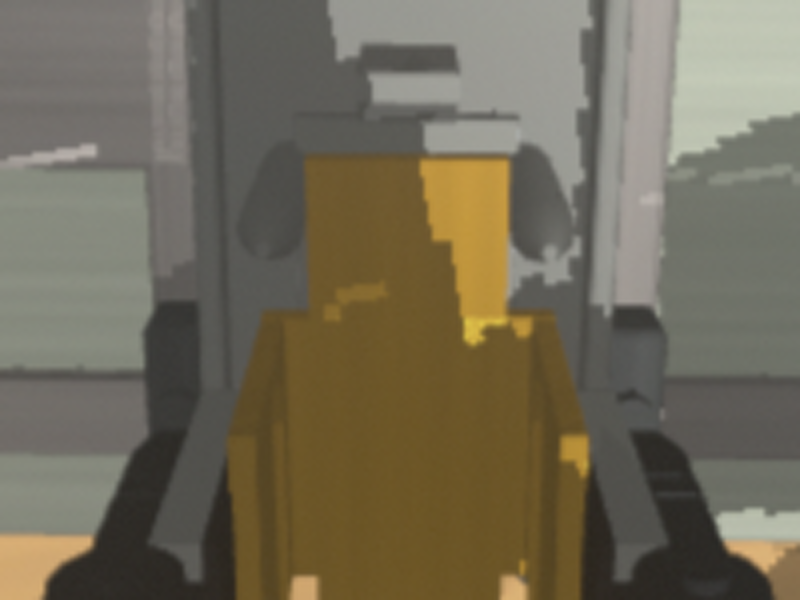

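View pics/s6.png

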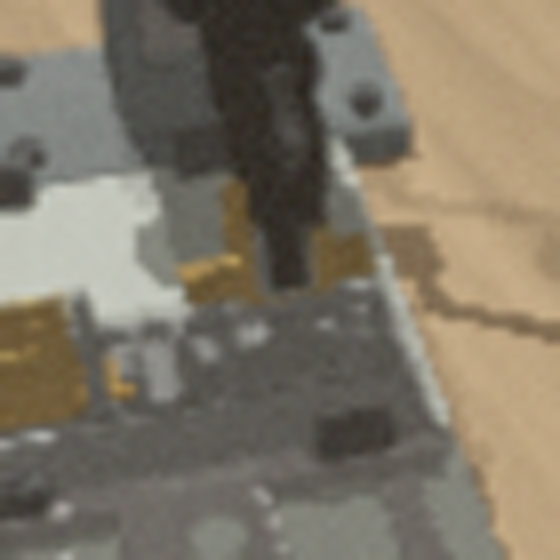

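Run:
```python
from h import *
w=capture("wrist");m=np.array(w["mount"]);K=np.array(w["intrinsics"]);p,M,s=pose();print(p,m[:3,3])
def ty(uv,x):
    u=(220+uv[0]/4,150+uv[1]/4)
    d=m[:3,:3]@np.linalg.inv(K)@[*u,1]; o=m[:3,3]; return (o+d*(x-o[0])/d[0]).round(2)
h=p[2]-95
print("tongue end",ty((407,155),2.1),"shoulder",ty((407,312),2.1))
print("post tip near edge",ty((268,258),h),ty((542,260),h), "centre",ty((268,240),h),ty((540,240),h))
print("hook faces", ty((412,85),p[2]-79),ty((412,118),p[2]-60))
```

```text
[492.11286668  45.5986413  103.96883911] [-141.83469166   74.36305215   -0.361726  ]
tongue end [ 2.1  36.65 -0.29] shoulder [ 2.1  17.03 -0.29]
post tip near edge [  8.97  21.54 -17.68] [ 8.97 21.27 16.61] centre [  8.97  23.91 -17.6 ] [ 8.97 23.91 16.28]
hook faces [24.97 40.25  0.38] [43.97 31.37  0.47]
```

Request:
send_rows(rows="0.2 0.6 0 0 0; 0.2 1.2 0 0 0; 0.2 1.6 0 0 0; 0.2 1.8 0 0 0; 0.2 1.9 0 0 0; 0.2 1.9 0 0 0")

```text
time_s: 10.2
eef_pos: [492.0, 45.6, 84.7]
ee_rot: [0.539, -0.458, 0.539, 0.458]
force: [0.3, 0.2, -0.4]
grip_width: 0.414
```

Run:
```python
from h import *
p,M,s=pose()
w=capture("wrist");print(p,s["force"],s["wrist_torque"])
cv2.imwrite("pics/w7.png",cv2.resize(w["pixels"][150:300,220:420,::-1],None,fx=4,fy=4,interpolation=cv2.INTER_CUBIC))
```

```text
[492.00441262  45.59294303  84.72340945] [ 0.25846853  0.23387234 -0.3534507 ] [ 0.00695899 -0.02963047  0.01137484]
```

View pics/w7.png

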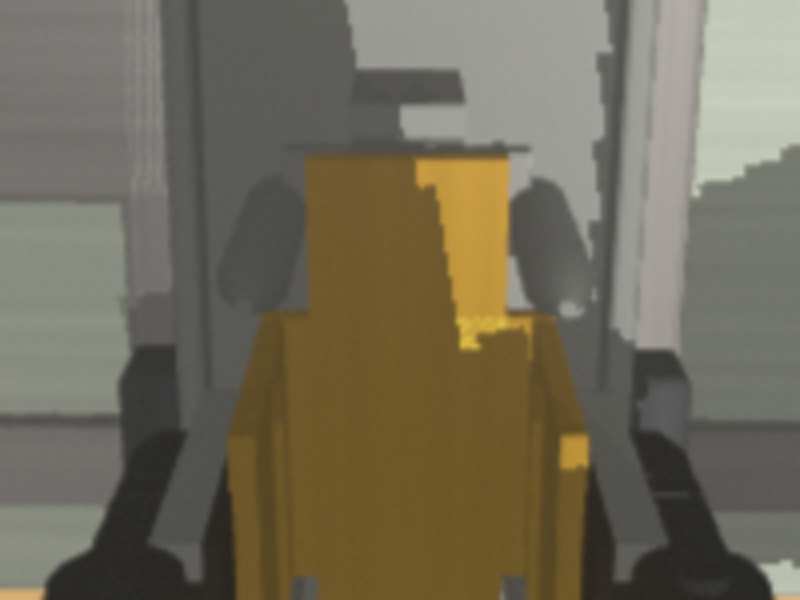

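No contact force, and the tongue sits centred between the posts at (260,245) and (550,245). I'll lower it to rest.

Request:
send_rows(rows="0.2 0.3 0 0 0; 0.2 0.5 0 0 0; 0.2 0.65 0 0 0; 0.2 0.72 0 0 0; 0.2 0.75 0 0 0; 0.2 0.75 0 0 0")

```text
time_s: 10.85
eef_pos: [492.1, 45.6, 77.4]
ee_rot: [0.539, -0.458, 0.539, 0.458]
force: [-0.6, -0.4, 1.1]
grip_width: 0.416
```

Run:
```python
from h import *
p,M,s=pose()
w=capture("wrist");print(p,s["force"],s["wrist_torque"])
cv2.imwrite("pics/w8.png",cv2.resize(w["pixels"][150:300,220:420,::-1],None,fx=4,fy=4,interpolation=cv2.INTER_CUBIC))
```

```text
[492.06755883  45.58566156  77.43099606] [-0.56014252 -0.36680406  1.08433276] [0.02451675 0.10729421 0.04896158]
```

View pics/w8.png

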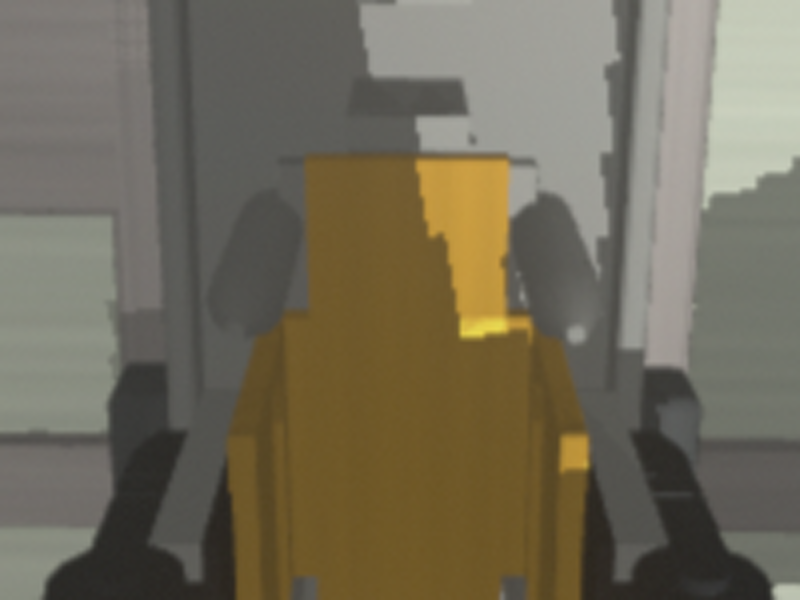

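Request:
send_rows(rows="0.2 0.05 0 0 0; 0.2 0.1 0 0 0; 0.2 0.1 0 0 0")

```text
time_s: 11.2
eef_pos: [492.2, 45.6, 76.5]
ee_rot: [0.539, -0.458, 0.539, 0.458]
force: [-1.4, -0.0, 4.5]
grip_width: 0.413
```

Contact at 4.5 N, so it is resting on the hooks. I'll open partway to release it and then rise.

Request:
send_rows(rows="0.5 0.1 0 0 0; 0.6 0.1 0 0 0; 0.75 0.1 0 0 0; 0.75 0.1 0 0 0; 0.75 0.1 0 0 0; 0.75 0.1 0 0 0")

```text
time_s: 11.8
eef_pos: [492.0, 45.6, 75.3]
ee_rot: [0.539, -0.458, 0.539, 0.458]
force: [-0.1, -0.1, -0.4]
grip_width: 0.746
```

Request:
send_rows(rows="0.75 -1.5 0 0 0; 0.75 -4 0 0 0; 0.75 -7 0 0 0; 0.75 -10 0 0 0; 0.75 -10 0 0 0")

```text
time_s: 12.3
eef_pos: [493.6, 45.4, 178.9]
ee_rot: [0.541, -0.46, 0.537, 0.456]
force: [0.3, -1.1, 0.0]
grip_width: 0.747
```

Run:
```python
from h import *
p,M,s=pose()
w=capture("wrist");print(p,s["force"],s["grip_width"])
cv2.imwrite("pics/w9.png",cv2.resize(w["pixels"][0:300,220:420,::-1],None,fx=2.6,fy=2,interpolation=cv2.INTER_CUBIC))
cv2.imwrite("pics/w9.png",cv2.resize(w["pixels"][80:280,220:420,::-1],None,fx=3,fy=3,interpolation=cv2.INTER_CUBIC))
c=capture("side");crop(c,proj(c,[494,45,80]),35,8,"pics/s9.png")
for t in("slide_knob","seat","clip"):print(t,[(round(d["confidence"],2),np.round(d["location"],1)) for d in nets.spot_point(w,t)])
```

```text
[493.64103988  45.4216209  178.87128524] [ 0.2621132  -1.09460042  0.03831378] 0.7473280349849181
slide_knob [(0.72, array([425.6, -73.7,  65.7]))]
seat []
clip [(0.8, array([493.6,  42.8,  71.8])), (0.6, array([ 493.2, -240.7,    1.8]))]
```

View pics/w9.png

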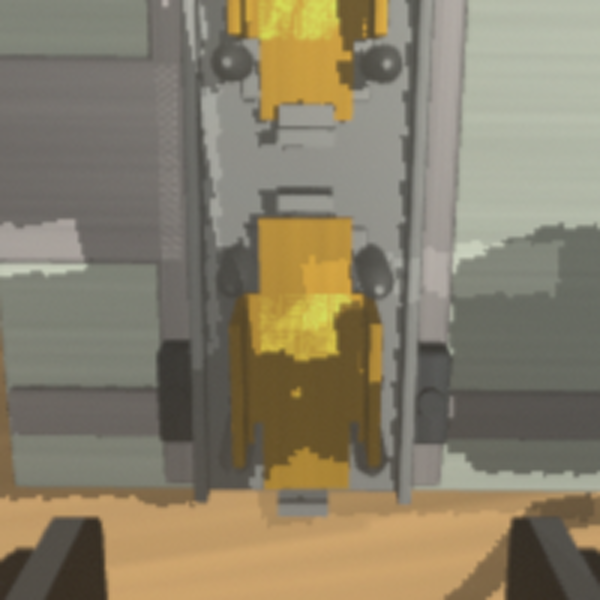

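View pics/s9.png

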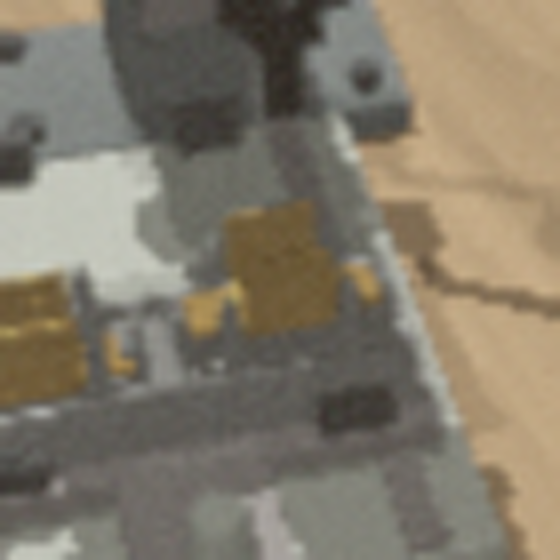

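The clip is square on the hooks with its tongue between the post pairs, at (305,250) and (305,470) in the crop. Next is the knob.

Run:
```python
from h import *
go([424.6,-74.8,47],np.radians(80.3))
```

```text
shift cm [ 12.73   4.62 -12.97] yaw 0.07160598062422366 jaw now 80.7 x axis [-0.002  0.    -1.   ] j6 -1.55
```

Request:
send_rows(rows="0.75 0 1.5 -4 0; 0.75 0 3 -8 0; 0.75 1 4 -11 0; 0.75 3 4.6 -13 0; 0.75 5 4.6 -13 0; 0.75 5 4.6 -13 0; 0.75 5 4.6 -13 0")

```text
time_s: 13.25
eef_pos: [425.5, -75.0, 125.3]
ee_rot: [0.539, -0.457, 0.539, 0.458]
force: [0.2, 1.1, -0.0]
grip_width: 0.749
```

Run:
```python
from h import *
p,M,s=pose()
w=capture("wrist");cv2.imwrite("pics/w10.png",w["pixels"][:,:,::-1]);print(p)
go([424.6,-74.8,47],np.radians(80.3)); print(proj(w,[424.6,-74.8,86],(p,M)))
for t in("slide_knob","seat","clip"):print(t,[(round(d["confidence"],2),np.round(d["location"],1)) for d in nets.spot_point(w,t)])
```

```text
[425.49694471 -75.04041271 125.27413352]
shift cm [7.88 0.13 0.01] yaw 0.07877207045558308 jaw now 80.7 x axis [ 0. -0. -1.] j6 -1.86
[322.33020486 230.03101772]
slide_knob [(0.59, array([424.8, -76.7,  62.1]))]
seat [(0.91, array([491.3,  45.2,  62.5]))]
clip [(0.96, array([495.9,  43.8,  72.8])), (0.64, array([ 493.3, -239.3,    3.6]))]
```

View pics/w10.png

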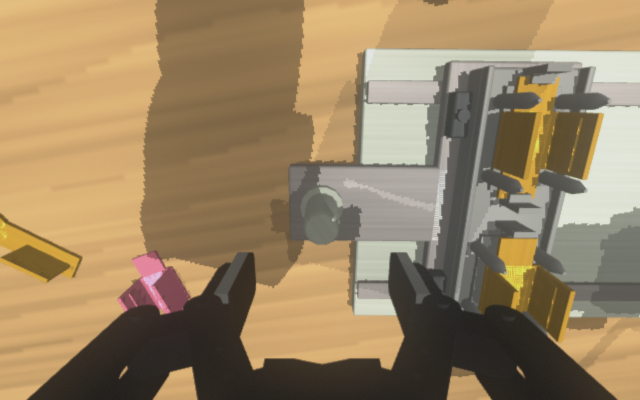

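Knob top is at (322,228), against a prediction of (322,230). I'll descend and pinch.

Request:
send_rows(rows="0.75 3 0.1 0 0; 0.75 6 0.1 0 0; 0.75 7.8 0.1 0 0; 0.75 7.8 0.1 0 0; 0.3 7.8 0.1 0 0; 0.1 7.8 0.1 0 0; 0.1 7.8 0.1 0 0; 0.1 7.8 0.1 0 0; 0.1 7.8 0.1 0 0; 0.1 7.8 0.1 0 0; 0.1 7.8 0.1 0 0", grip_force=40)

```text
time_s: 14.55
eef_pos: [425.2, -75.3, 48.5]
ee_rot: [0.539, -0.458, 0.539, 0.457]
force: [-0.0, 0.6, 6.2]
grip_width: 0.271
```

Run:
```python
from h import *
p,M,s=pose();print(p,s["force"],s["grip_width"],M[:,2])
# press x in tool
v=np.array([np.cos(np.radians(80.3)),np.sin(np.radians(80.3)),0]); print((M.T@v).round(4), p+v*160)
```

```text
[425.1796781  -75.2746831   48.48855435] [-0.03436963  0.60270533  6.15459116] 0.27123289565843406 [ 1.62223279e-01  9.86753946e-01 -5.08593394e-04]
[-5.0e-04 -6.4e-03  1.0e+00] [452.13797883  82.43787195  48.48855435]
```

Request:
send_rows(rows="0.1 0 0 0.5 0; 0.1 0 0 1.5 0; 0.1 0 0 3 0; 0.1 0 0 4.5 0; 0.1 0 0 6 0; 0.1 0 -0.05 7.5 0; 0.1 0 -0.05 9 0; 0.1 0 -0.05 10.5 0; 0.1 0 -0.1 11.7 0; 0.1 0 -0.1 12.5 0; 0.1 0 -0.1 13 0; 0.1 0 -0.1 13 0")

```text
time_s: 15.75
eef_pos: [447.7, 53.7, 48.5]
ee_rot: [0.54, -0.458, 0.538, 0.457]
force: [0.7, 2.6, 6.7]
grip_width: 0.267
```

Run:
```python
from h import *
p,M,s=pose();print(p,s["force"],s["grip_width"],s["joints"].round(2))
w=capture("wrist");cv2.imwrite("pics/w11.png",w["pixels"][:,:,::-1])
```

```text
[447.65007358  53.68869618  48.49142243] [0.68691004 2.61398791 6.72451099] 0.2672703992675075 [-0.14  0.4   1.92  0.    0.81 -1.55]
```

View pics/w11.png

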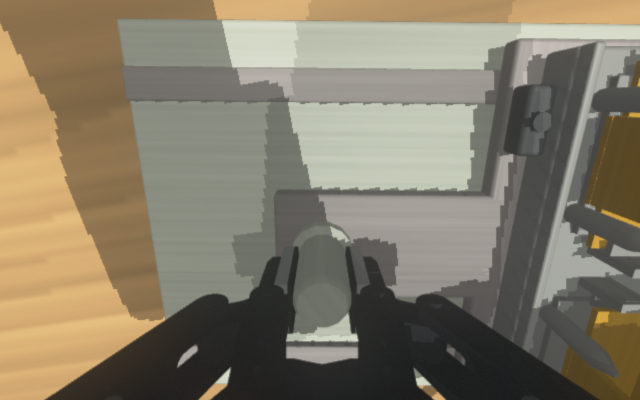

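Moved 130 mm with low force. I'll push slowly on to the stop.

Request:
send_rows(rows="0.1 0 0 0.5 0; 0.1 0 0 1 0; 0.1 0 0 1.4 0; 0.1 0 0 1.8 0; 0.1 0 0 2.1 0; 0.1 0 0 2.4 0; 0.1 0 0 2.4 0")

```text
time_s: 16.5
eef_pos: [450.9, 72.7, 48.5]
ee_rot: [0.537, -0.46, 0.54, 0.456]
force: [-7.5, -37.2, 11.9]
grip_width: 0.27
```

Request:
send_rows(rows="0.1 0 0 0.2 0; 0.1 0 0 0.4 0; 0.1 0 0 0.6 0; 0.1 0 0 0.6 0")

```text
time_s: 16.9
eef_pos: [450.8, 73.0, 48.3]
ee_rot: [0.533, -0.463, 0.543, 0.455]
force: [-18.6, -85.5, 15.5]
grip_width: 0.27
```

Request:
send_rows(rows="0.1 0 0 -0.5 0; 0.1 0 0 -0.9 0; 0.1 0 0 -0.9 0")

```text
time_s: 17.2
eef_pos: [450.9, 72.6, 48.4]
ee_rot: [0.539, -0.458, 0.539, 0.457]
force: [-0.5, -10.4, 6.0]
grip_width: 0.269
```

Request:
send_rows(rows="0.5 0 0 0 0; 0.75 0 0 0 0; 0.75 0 0 0 0; 0.75 -1 0 0 0; 0.75 -3 0 0 0; 0.75 -6 0 0 0; 0.75 -9 0 0 0; 0.75 -11 0 0 0")

```text
time_s: 18.0
eef_pos: [450.4, 73.9, 160.0]
ee_rot: [0.54, -0.458, 0.538, 0.457]
force: [0.6, -0.9, -0.1]
grip_width: 0.752
```

Run:
```python
from h import *
p,M,s=pose();print(p,s["force"],s["grip_width"],s["joints"].round(2))
for n in("side","scene"):
    c=capture(n)
    for t in("slide_knob","ball","lever_pivot","punch"):print(t,[(round(d["confidence"],2),np.round(d["location"],1)) for d in nets.spot_point(c,t)][:2])
    print(proj(c,[625,95,342]))
    crop(c,proj(c,[560,120,200]),70,4,f"pics/{n}12.png")
```

```text
[450.41073178  73.93729148 159.9709886 ] [ 0.5559907  -0.86597388 -0.14996027] 0.7515883961060865 [-0.1   0.24  1.8   0.    1.1  -1.5 ]
slide_knob [(0.76, array([450.6,  70.6,  68.3])), (0.68, array([643.4, 200. , 203.3]))]
ball []
lever_pivot [(0.77, array([642.2, 195.7, 197.2])), (0.42, array([520.2, 194.5,  59.1]))]
punch [(0.46, array([517. , 195.7, 118.6])), (0.33, array([520.3, 191.3,  59.7]))]
[314.99335787 144.45691217]
slide_knob [(0.86, array([448.9,  72.7,  60.9]))]
ball [(0.97, array([624.2,  91.5, 338.4]))]
lever_pivot [(0.71, array([518.5, 188. ,  -2.1])), (0.56, array([641.9, 206.5, 201.6]))]
punch [(0.74, array([517.8, 194.5, 118.1]))]
[354.26691598 182.10434461]
```

View pics/side12.png

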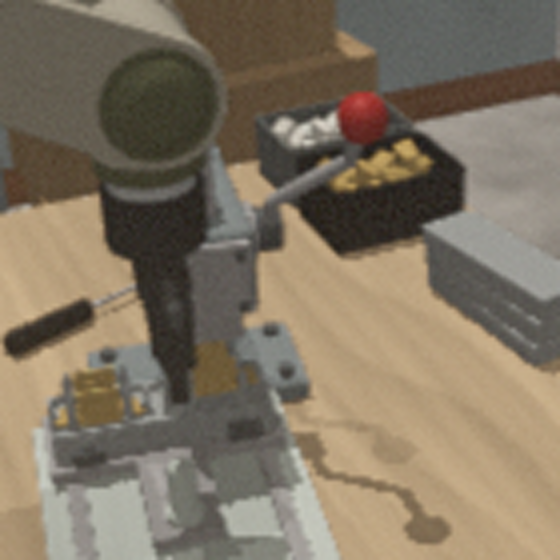

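View pics/scene12.png

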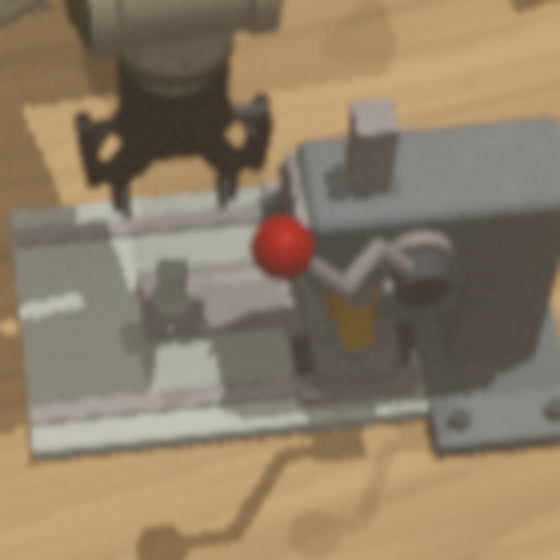

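```bash
cat > ball.py <<'E'
from h import *
def ballpos():
    A=[];B=[];out=[]
    for n in("side","scene"):
        c=capture(n); im=c["pixels"].astype(int); m=((im[:,:,0]>110)&(im[:,:,1]<60)&(im[:,:,2]<60)).astype(np.uint8)
        k,l,st,ce=cv2.connectedComponentsWithStats(m); j=1+np.argmax(st[1:,4]); uv=ce[j]; out.append((n,uv.round(1),st[j,:].tolist()))
        V=np.array(c["view"]);r=np.linalg.inv(np.array(c["intrinsics"]))@[uv[0],uv[1],1]
        d=V[:3,:3].T@r; d/=np.linalg.norm(d); o=-V[:3,:3].T@V[:3,3]; P=np.eye(3)-np.outer(d,d); A.append(P);B.append(P@o)
    X=np.linalg.solve(sum(A),sum(B)); return X,out,[np.linalg.norm(P@X-b) for P,b in zip(A,B)]
if __name__=="__main__":
    print(ballpos())
    go([450,74,400],np.radians(-9.7))
E
python3 ball.py
```

```text
(array([621.3551986 ,  92.00750118, 345.89494001]), [('side', array([313.7, 143.4]), [309, 140, 11, 7, 52]), ('scene', array([352.4, 181.2]), [346, 174, 14, 14, 130])], [np.float64(2.249863034200628), np.float64(2.249863034200743)])
shift cm [-2.431e+01  1.000e-02  2.000e-02] yaw -17.9282975177958 jaw now 80.7 x axis [-0.001  0.    -1.   ] j6 -1.5
```

Request:
send_rows(rows="0.75 -3 0 0 1.5; 0.75 -6 0 0 3; 0.75 -9 0 0 4.5; 0.75 -12 0 0 6; 0.75 -15 0 0 7.5; 0.75 -18 0 0 9; 0.75 -21 0 0 10.5; 0.75 -24 0 0 12; 0.75 -24.3 0 0 13.5; 0.75 -24.3 0 0 15; 0.75 -24.3 0 0 16.5; 0.75 -24.3 0 0 18.1")

```text
time_s: 19.8
eef_pos: [450.0, 73.8, 400.1]
ee_rot: [0.704, 0.063, 0.704, -0.063]
force: [0.5, 0.3, -0.0]
grip_width: 0.75
```

Run:
```python
from h import *
p,M,s=pose();print(p,s["joints"].round(2))
go([623.5,93.5,400],np.radians(-9.7))
```

```text
[450.03049107  73.76346291 400.1142144 ] [-0.1   0.1   1.33 -0.    1.71  0.08]
shift cm [1.000e-02 5.000e+00 1.673e+01] yaw -0.09098574424205899 jaw now -10.2 x axis [-0.  0. -1.] j6 0.08
```

Request:
send_rows(rows="0.75 0 1 3 0; 0.75 0 2 6 0; 0.75 0 3 9 0; 0.75 0 4 12 0; 0.75 0 4.6 15 0; 0.75 0 5 16.7 0; 0.75 0 5 16.7 0; 0.75 0 5 16.7 0")

```text
time_s: 20.6
eef_pos: [623.0, 94.5, 399.8]
ee_rot: [0.704, 0.061, 0.705, -0.061]
force: [0.3, -0.2, 0.6]
grip_width: 0.754
```

Run:
```python
from h import *
p,M,s=pose();print(p,s["joints"].round(2))
w=capture("wrist");cv2.imwrite("pics/w13.png",w["pixels"][:,:,::-1])
print(proj(w,[623.5,93.5,342],(p,M)),[(round(d["confidence"],2),np.round(d["location"],1)) for d in nets.spot_point(w,"ball")])
go([623.5,93.5,323],np.radians(-9.7))
im=w["pixels"].astype(int); m=((im[:,:,0]>80)&(im[:,:,1]<50)&(im[:,:,2]<50)).astype(np.uint8)
k,l,st,ce=cv2.connectedComponentsWithStats(m);j=1+np.argmax(st[1:,4]);print(ce[j],st[j]);x,y,a,b,_=st[j]
print(pix2plane(w,(x+a/2,y+b/2),342,(p,M)))
```

```text
[622.95234403  94.50640353 399.81369356] [-0.04  0.55  0.73 -0.    1.87  0.14]
[321.13558099 223.12651957] [(0.95, array([623.1,  84.3, 340.4]))]
shift cm [ 7.79 -0.09  0.12] yaw -0.02687260554926989 jaw now -9.8 x axis [ 0.001 -0.    -1.   ] j6 0.14
[324.05223529 227.65129412] [ 294  198   57   57 2125]
[623.98774567  90.96431481 342.        ]
```

View pics/w13.png

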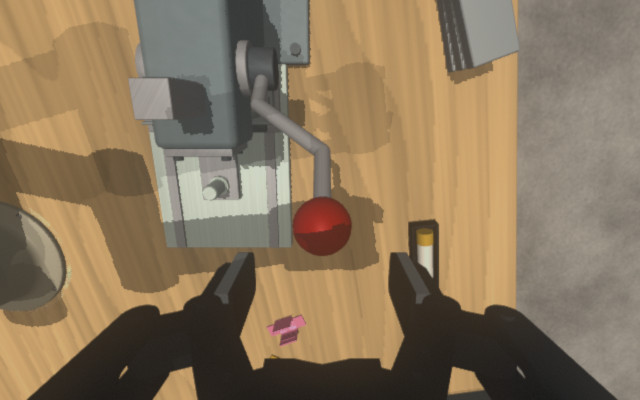

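The red ball is at (322,226), about (624,91.5) mm, between the open fingers. The bar runs up the image towards the pivot, clear of the jaws. I'll descend and pinch.

Run:
```python
from h import *
go([623.9,92,324],np.radians(-9.7))
```

```text
shift cm [ 7.69 -0.23  0.18] yaw -0.02687260554926989 jaw now -9.8 x axis [ 0.001 -0.    -1.   ] j6 0.14
```

Request:
send_rows(rows="0.75 2 -0.2 0.2 0; 0.75 4.5 -0.2 0.2 0; 0.75 6.5 -0.2 0.2 0; 0.75 7.7 -0.2 0.2 0; 0.75 7.7 -0.2 0.2 0; 0.5 7.7 -0.2 0.2 0; 0.3 7.7 -0.2 0.2 0; 0.3 7.7 -0.2 0.2 0; 0.3 7.7 -0.2 0.2 0; 0.3 7.7 -0.2 0.2 0; 0.3 7.7 -0.2 0.2 0", grip_force=60)

```text
time_s: 21.8
eef_pos: [622.6, 92.1, 325.2]
ee_rot: [0.703, 0.06, 0.706, -0.061]
force: [-16.6, -1.9, 7.3]
grip_width: 0.438
```

Run:
```python
from h import *
p,M,s=pose();print(p,s["force"],s["wrist_torque"],s["joints"].round(2))
w=capture("wrist");cv2.imwrite("pics/w14.png",w["pixels"][:,:,::-1])
# arc steps
v=np.array([np.cos(np.radians(80.3)),np.sin(np.radians(80.3)),0])
t=M.T@v; print(t.round(3))
q0=np.radians(52)
for q in np.linspace(0.1,1.2,12):
    a=q0-q; dx=-180*(np.cos(a)-np.cos(q0)); dz=180*(np.sin(a)-np.sin(q0))
    print(round(q,2), (M.T@(v*dx+np.array([0,0,dz]))/10).round(2))
```

```text
[622.59823698  92.07202496 325.19281713] [-16.58365409  -1.88099449   7.34163023] [-0.34655073  2.68691264  0.19765253] [-0.04  0.53  0.95 -0.    1.67  0.13]
[-0.002  1.    -0.002]
0.1 [ 1.18 -1.36  0.01]
0.2 [ 2.49 -2.59  0.01]
0.3 [ 3.91 -3.69  0.02]
0.4 [ 5.44 -4.64  0.03]
0.5 [ 7.06 -5.43  0.04]
0.6 [ 8.74 -6.06  0.05]
0.7 [10.48 -6.52  0.05]
0.8 [12.26 -6.79  0.06]
0.9 [14.06 -6.9   0.07]
1.0 [15.86 -6.82  0.07]
1.1 [17.64 -6.56  0.08]
1.2 [19.38 -6.12  0.09]
```

View pics/w14.png

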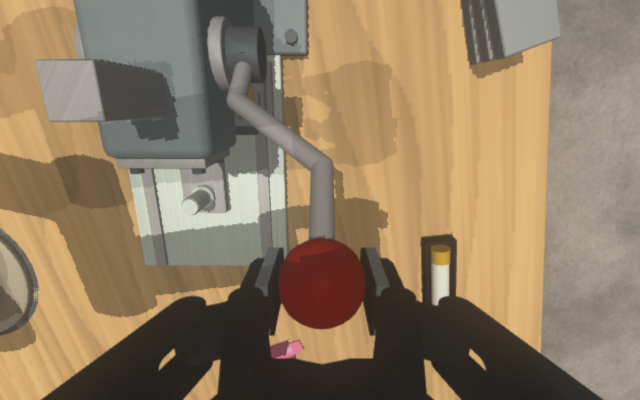

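Request:
send_rows(rows="0.3 0 0 -0.15 0; 0.3 1.2 -1.35 -0.15 0; 0.3 2.5 -2.6 -0.15 0; 0.3 3.9 -3.7 -0.1 0; 0.3 3.9 -3.7 -0.1 0", grip_force=90)

```text
time_s: 22.35
eef_pos: [615.5, 51.3, 285.8]
ee_rot: [0.703, 0.059, 0.706, -0.064]
force: [-17.4, -17.7, 11.3]
grip_width: 0.426
```

```bash
cat > arc.py <<'E'
from h import *
p,M,s=pose();print(p,s["force"],s["grip_width"],s["joints"].round(2))
v=np.array([np.cos(np.radians(80.3)),np.sin(np.radians(80.3)),0])
# lever estimate from TCP: offset from start pose
d=p-np.array([623.9,91.5,325.2]); q0=np.radians(52)
X=-180*np.cos(q0)+d@v; Z=180*np.sin(q0)+d[2]; print("q est",q0-np.arctan2(Z,-X),"radius",np.hypot(X,Z),"lat",d@np.array([v[1],-v[0],0]))
E
python3 arc.py
```

```text
[615.533765    51.31365077 285.76120649] [-17.44832868 -17.72827416  11.30525711] 0.4262263362376278 [-0.1   0.5   1.08 -0.01  1.56  0.07]
q est 0.3142252455305252 radius 183.14459954961757 lat -1.4756538153552141
```

Request:
send_rows(rows="0.3 0 -0.1 -0.2 0; 0.3 1.6 -1 -0.2 0; 0.3 3.2 -1.85 -0.2 0; 0.3 4.8 -2.5 -0.2 0; 0.3 6.6 -2.9 -0.2 0; 0.3 8.4 -3.2 -0.2 0; 0.3 10.1 -3.3 -0.2 0; 0.3 10.1 -3.3 -0.2 0")

```text
time_s: 23.15
eef_pos: [610.7, 24.5, 182.5]
ee_rot: [0.705, 0.061, 0.704, -0.059]
force: [8.6, 6.2, -4.2]
grip_width: 0.429
```

```bash
python3 arc.py
```

```text
[610.71013854  24.49018008 182.49491477] [ 8.58526852  6.16226702 -4.24045901] 0.4294797341865086 [-0.15  0.54  1.29  0.    1.31  0.02]
q est 0.9123907282140632 radius 179.0953090721909 lat -1.71084921375969
```

Request:
send_rows(rows="0.3 1.2 0.05 0.1 0; 0.3 2.4 0.15 0.1 0; 0.3 3.5 0.3 0.1 0; 0.3 4.5 0.55 0.1 0; 0.3 5.3 0.8 0.1 0; 0.3 5.6 0.85 0.1 0; 0.3 5.6 0.85 0.1 0; 0.3 5.6 0.85 0.1 0")

```text
time_s: 23.95
eef_pos: [612.5, 34.6, 128.1]
ee_rot: [0.705, 0.062, 0.704, -0.059]
force: [-0.4, 11.2, 1.2]
grip_width: 0.426
```

```bash
python3 arc.py
python3 - <<'E'
from h import *
c=capture("side");crop(c,proj(c,[540,130,120]),60,5,"pics/s15.png")
w=capture("wrist");cv2.imwrite("pics/w15.png",w["pixels"][:,:,::-1])
E
```

```text
[612.51669013  34.57889102 128.0935364 ] [-0.37734005 11.18514523  1.1710323 ] 0.4258897315656231 [-0.14  0.6   1.35  0.01  1.2   0.03]
q est 1.2238914236893206 radius 177.65862857213847 lat -1.629965694247712
```

View pics/s15.png

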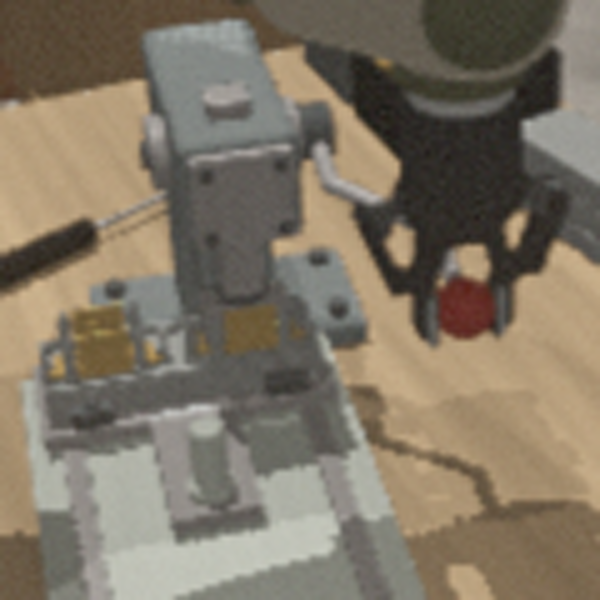

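View pics/w15.png

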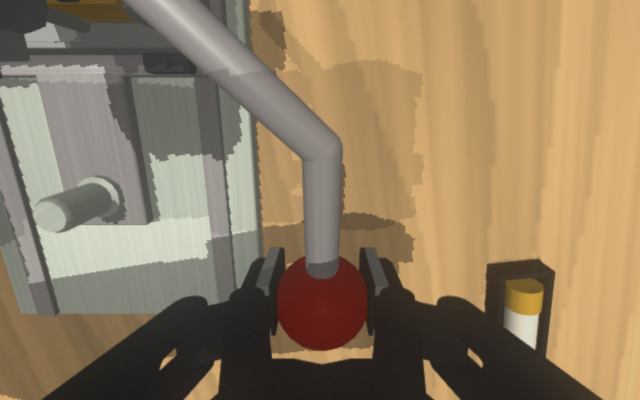

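The clip leaves now look as low as the fitted one. There is no stop force yet, so I'll press a bit further.

Request:
send_rows(rows="0.3 0.4 0.15 0 0; 0.3 0.8 0.25 0 0; 0.3 0.8 0.25 0 0; 0.3 0.8 0.25 0 0")

```text
time_s: 24.45
eef_pos: [613.2, 38.9, 124.1]
ee_rot: [0.706, 0.061, 0.703, -0.057]
force: [-6.7, 22.5, 28.7]
grip_width: 0.432
```

```bash
python3 arc.py
```

```text
[613.2457431   38.91699061 124.06245528] [-6.70944109 22.49450376 28.74908655] 0.432279854942149 [-0.13  0.6   1.35  0.01  1.19  0.03]
q est 1.2536394472728771 radius 174.8092534840022 lat -1.6422593592847314
```

Request:
send_rows(rows="0.3 -1 -0.2 0 0; 0.3 -2.75 -0.65 0 0; 0.3 -4.55 -0.9 0 0; 0.3 -6.35 -1 0 0; 0.3 -8.15 -0.9 0 0; 0.3 -9.9 -0.6 0 0; 0.3 -11.65 -0.15 0 0; 0.3 -13.35 0.5 0 0; 0.3 -14.95 1.25 0 0; 0.3 -16.5 2.2 0 0; 0.3 -16.5 2.2 0 0")

```text
time_s: 25.55
eef_pos: [616.1, 54.5, 287.6]
ee_rot: [0.705, 0.059, 0.704, -0.063]
force: [-9.0, -11.0, 7.8]
grip_width: 0.429
```

```bash
python3 arc.py
```

```text
[616.07381139  54.53446163 287.55992784] [ -9.01712432 -11.03051948   7.80266247] 0.4288343281653315 [-0.1   0.5   1.08 -0.01  1.56  0.07]
q est 0.29594447587184025 radius 181.47310012559527 lat -1.4860006388433264
```

Request:
send_rows(rows="0.3 -1.4 1.1 0 0; 0.3 -2.7 2.35 0 0; 0.3 -3.9 3.7 0 0; 0.3 -4.2 4 0 0; 0.3 -4.2 4 0 0; 0.3 -4.2 4 0 0")

```text
time_s: 26.15
eef_pos: [623.2, 97.8, 323.7]
ee_rot: [0.703, 0.061, 0.706, -0.058]
force: [8.9, 10.4, -11.9]
grip_width: 0.428
```

```bash
python3 arc.py
```

```text
[623.19030962  97.83221873 323.7422376 ] [  8.94109026  10.43230069 -11.89254984] 0.4279517409094338 [-0.03  0.53  0.95  0.    1.67  0.14]
q est -0.022424596388113782 radius 175.1261477376413 lat -1.7664558736897924
```

Request:
send_rows(rows="0.6 0.2 -0.2 0 0; 0.8 0.2 -0.2 0 0; 0.8 0.2 -0.2 0 0; 0.8 0.2 -0.2 0 0; 0.8 -2 -0.3 0 0; 0.8 -5 -0.3 0 0; 0.8 -8 -0.3 0 0; 0.8 -8 -0.3 0 0")

```text
time_s: 26.95
eef_pos: [623.0, 92.4, 410.9]
ee_rot: [0.707, 0.061, 0.702, -0.061]
force: [0.3, -0.3, 0.2]
grip_width: 0.8
```

Run:
```python
from h import *
p,M,s=pose();print(p,s["force"])
w=capture("wrist");cv2.imwrite("pics/w16.png",w["pixels"][:,:,::-1])
c=capture("scene")
for t in("slide_knob","ball","punch"):print(t,[(round(d["confidence"],2),np.round(d["location"],1)) for d in nets.spot_point(c,t)][:2])
go([451,74,400],np.radians(80.3))
```

```text
[623.04321183  92.41251304 410.93376463] [ 0.34612036 -0.29001199  0.15451674]
slide_knob [(0.82, array([449.7,  71.8,  60.7]))]
ball [(0.78, array([622.8,  94.6, 341.9])), (0.67, array([519.3, 191.3,  77.1]))]
punch [(0.64, array([519.1, 197.3, 118.9]))]
shift cm [  0.54  -4.76 -16.59] yaw 17.97123776473886 jaw now -9.8 x axis [-0.002  0.    -1.   ] j6 0.13
```

View pics/w16.png

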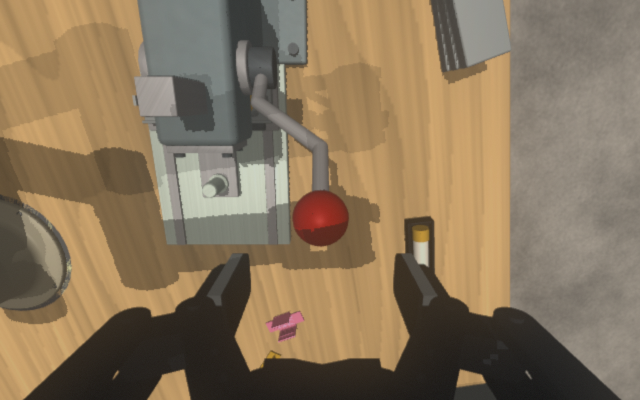

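Handle is up and the slide is still in. Going back to the knob.

Request:
send_rows(rows="0.8 0 -0.8 -3 0; 0.8 0 -1.6 -6 -1; 0.8 0.5 -2.5 -9 -2.5; 0.8 0.5 -3.5 -12 -4; 0.8 0.5 -4.2 -15 -5.5; 0.8 0.5 -4.8 -16.6 -7; 0.8 0.5 -4.8 -16.6 -8.5; 0.8 0.5 -4.8 -16.6 -10; 0.8 0.5 -4.8 -16.6 -12; 0.8 0.5 -4.8 -16.6 -14; 0.8 0.5 -4.8 -16.6 -16; 0.8 0.5 -4.8 -16.6 -18")

```text
time_s: 28.4
eef_pos: [450.7, 73.6, 400.6]
ee_rot: [0.561, -0.43, 0.562, 0.43]
force: [-1.0, -0.1, -0.6]
grip_width: 0.802
```

Request:
send_rows(rows="0.75 0 0 0 0; 0.75 3 0 0 0; 0.75 7 0 0 0; 0.75 11 0 0 0; 0.75 15 0 0 0; 0.75 19 0 0 0; 0.75 22 0 0 0; 0.75 24 0 0 0; 0.75 25 0 0 0; 0.75 25 0 0 0")

```text
time_s: 29.4
eef_pos: [450.4, 73.6, 150.5]
ee_rot: [0.563, -0.427, 0.564, 0.428]
force: [0.1, -0.5, 0.2]
grip_width: 0.751
```

Run:
```python
from h import *
p,M,s=pose();print(p,s["force"],s["joints"].round(2))
w=capture("wrist");cv2.imwrite("pics/w17.png",w["pixels"][:,:,::-1])
for t in("slide_knob",):print(t,[(round(d["confidence"],2),np.round(d["location"],1)) for d in nets.spot_point(w,t)][:2])
print(proj(w,[450.9,72.8,86],(p,M)));go([450.9,72.8,48.5],np.radians(80.3))
```

```text
[450.42583371  73.6489451  150.45435968] [ 0.05275197 -0.53473426  0.15908896] [-0.1   0.25  1.81  0.    1.09 -1.39]
slide_knob [(0.85, array([446.2,  72.5,  65.7]))]
[320.98569924 218.4824599 ]
shift cm [10.36  0.04 -0.09] yaw -1.1676216905481054 jaw now 74.5 x axis [ 0.001 -0.    -1.   ] j6 -1.4
```

View pics/w17.png

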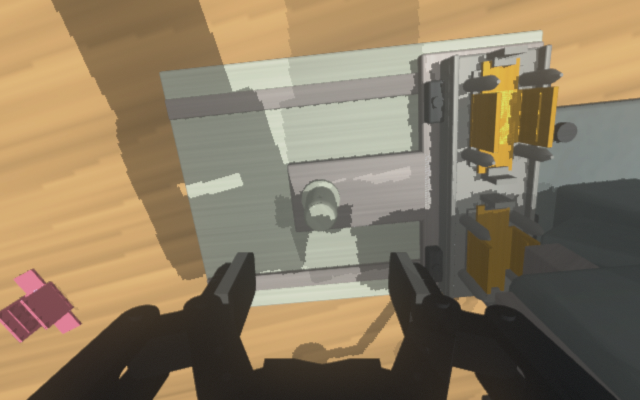

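Knob top is at (322,215), as predicted. Turn by -1.2, descend, and pinch.

Request:
send_rows(rows="0.75 2 0.05 -0.1 -1.2; 0.75 5 0.05 -0.1 -1.2; 0.75 8 0.05 -0.1 -1.2; 0.75 10.2 0.05 -0.1 -1.2; 0.75 10.3 0.05 -0.1 -1.2; 0.3 10.3 0.05 -0.1 -1.2; 0.1 10.3 0.05 -0.1 -1.2; 0.1 10.3 0.05 -0.1 -1.2; 0.1 10.3 0.05 -0.1 -1.2; 0.1 10.3 0.05 -0.1 -1.2; 0.1 10.3 0.05 -0.1 -1.2", grip_force=40)

```text
time_s: 30.6
eef_pos: [451.1, 72.5, 49.8]
ee_rot: [0.54, -0.458, 0.539, 0.456]
force: [-1.8, -1.9, 7.4]
grip_width: 0.264
```

Request:
send_rows(rows="0.1 0 0 -0.5 0; 0.1 0 0 -1.5 0; 0.1 0 0 -3 0; 0.1 0 0 -4.5 0; 0.1 0 0 -6 0; 0.1 0 0 -7.5 0; 0.1 0 0 -9 0; 0.1 0 0 -10.5 0; 0.1 0 0 -11.7 0; 0.1 0 0 -12.5 0; 0.1 0 0 -13 0; 0.1 0 0 -13 0")

```text
time_s: 31.8
eef_pos: [428.7, -56.1, 49.8]
ee_rot: [0.539, -0.457, 0.54, 0.457]
force: [-8.4, -1.1, 13.8]
grip_width: 0.266
```

Request:
send_rows(rows="0.1 0 0 -0.5 0; 0.1 0 0 -1 0; 0.1 0 0 -1.5 0; 0.1 0 0 -2 0; 0.1 0 0 -2.3 0; 0.1 0 0 -2.6 0; 0.1 0 0 -2.9 0; 0.1 0 0 -2.9 0")

```text
time_s: 32.6
eef_pos: [423.8, -84.2, 49.7]
ee_rot: [0.539, -0.457, 0.54, 0.457]
force: [-8.9, 1.3, 15.1]
grip_width: 0.269
```

Request:
send_rows(rows="0.5 0 0 0 0; 0.75 0 0 0 0; 0.75 0 0 0 0; 0.75 -1 0 0 0; 0.75 -4 0 0 0; 0.75 -8 0 0 0; 0.75 -12 0 0 0; 0.75 -15 0 0 0; 0.75 -15 0 0 0")

```text
time_s: 33.5
eef_pos: [425.6, -84.7, 202.6]
ee_rot: [0.541, -0.46, 0.538, 0.454]
force: [-0.1, 0.4, -0.1]
grip_width: 0.75
```

Run:
```python
from h import *
p,M,s=pose();print(p,s["force"])
w=capture("wrist");cv2.imwrite("pics/w18.png",w["pixels"][:,:,::-1])
c=capture("side");crop(c,proj(c,[470,35,80]),45,8,"pics/s18.png")
for t in("clip","seat","slide_knob"):print(t,[(round(d["confidence"],2),np.round(d["location"],1)) for d in nets.spot_point(w,t)][:3])
for t in("ball","lug","fuse","driver"):print(t,[(round(d["confidence"],2),np.round(d["location"],1)) for d in nets.spot_point(c,t)][:3])
```

```text
[425.60830844 -84.69521142 202.61452435] [-0.12690171  0.38551328 -0.141522  ]
clip [(0.86, array([ 492.6, -239.1,    2.6])), (0.56, array([496.5,  33.3,  61.3])), (0.37, array([ 627.4, -404.9,   -1. ]))]
seat [(0.76, array([489.1,  34.8,  63.5]))]
slide_knob [(0.93, array([423. , -84.9,  66. ]))]
ball [(0.52, array([624.7,  91.1, 343.9]))]
lug [(0.72, array([ 428.1, -341.3,   -1.7])), (0.18, array([497.1,  35.5,  71.9]))]
fuse []
driver [(0.46, array([481.3, 470.8,   1.1]))]
```

View pics/w18.png

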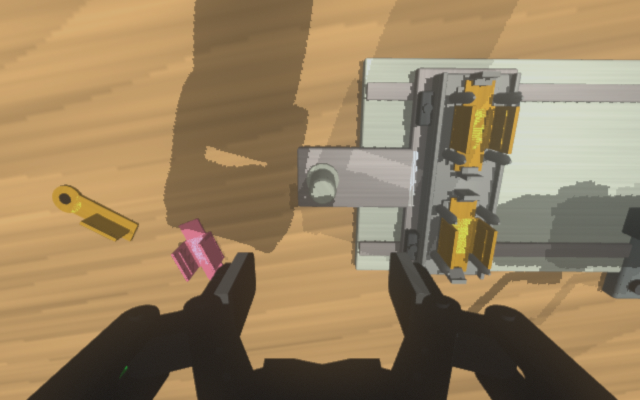

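View pics/s18.png

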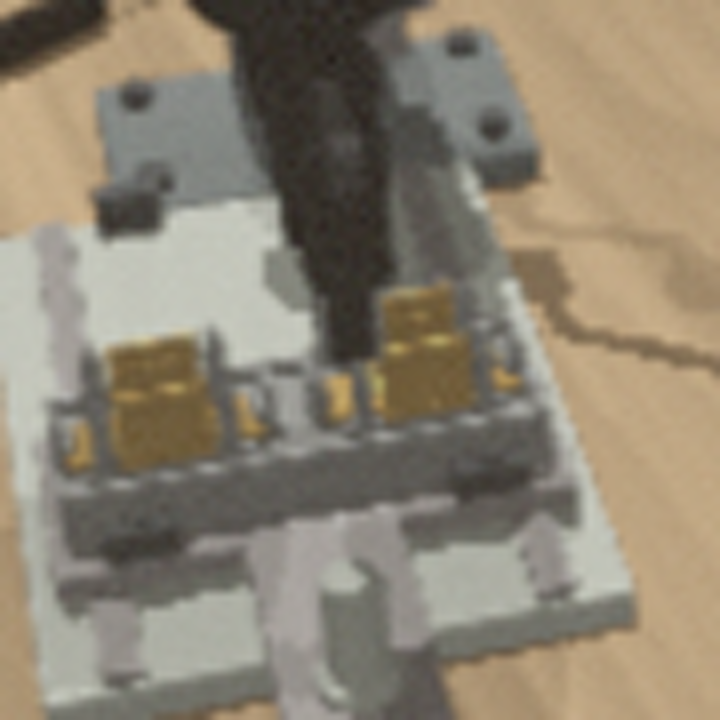

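The clip looks home, at the same height as the fitted one. I'll take one closer check of both hooks from above before handing in.

Request:
send_rows(rows="0.75 0 -2 4 0; 0.75 0 -3.5 8 0; 0.75 0 -4.5 11 0; 0.75 0 -4.5 13 0; 0.75 0 -4.5 13 0; 0.75 0 -4.5 13 0")

```text
time_s: 34.55
eef_pos: [489.7, 36.6, 198.0]
ee_rot: [0.539, -0.457, 0.54, 0.457]
force: [-0.5, 0.1, 0.4]
grip_width: 0.746
```

Run:
```python
from h import *
p,M,s=pose();print(p,s["force"])
w=capture("wrist")
cv2.imwrite("pics/w19.png",cv2.resize(w["pixels"][20:280,220:420,::-1],None,fx=2.3,fy=2.3,interpolation=cv2.INTER_CUBIC))
print([(round(d["confidence"],2),np.round(d["location"],1)) for d in nets.spot_point(w,"clip")])
```

```text
[489.65759691  36.5605373  197.96308283] [-0.50436079  0.14742258  0.43466809]
[(0.86, array([ 633.1, -405.7,   -1.2])), (0.83, array([ 493.1, -239.5,    0.7])), (0.59, array([494.8,  32.8,  60.6]))]
```

View pics/w19.png

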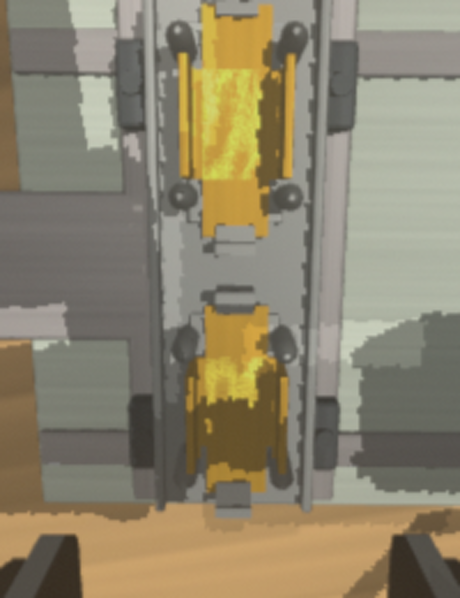

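The hooks overlap both tongue ends, at (235,300) and (235,492). The clip is home and the robot is clear of everything, so I'll hand in.

Run:
```python
from rig import workorder
print(workorder.finish_job())
```

```text
the job is handed in; nothing more can be done
None
```

The brass clip is seated in the empty station and the job is handed in, at about 35 s of the 72 s allowed. The hand-in reports no verdict, so what follows rests on my own checks.

I set the clip between the guide posts and released it. Then I pushed the slide to its stop and pulled the ball down to its stop, where about 29 N pushed back. I raised the handle fully and only then drew the slide back out.

**Last checks:**
- **Clip:** both snap hooks overlap its tongue ends in the wrist view. Its underside reads about 61 mm above the bench, against 60 mm for fully home.
- **Handle:** the ball reads about 344 mm high, against 342 mm for fully up.
- **Slide:** it was pulled back about 159 mm of its 160 mm travel.
- **Robot:** it is clear of everything, with wrist force near zero.
- **Bystanders:** the lug reads where it was. In the last side picture the network did not find the fuse and found the driver only with low confidence, but the arm never went near either of them.

**Disagreements:**
- The networks' readings of the clip's position differed by up to about 4 mm from each other. I placed the clip by comparing it directly with the posts in the wrist images instead.
- The slide started about 10 mm short of fully out. At the end it stands roughly 10 mm further out than it began.
- Pushing against the slide stop briefly raised the wrist force to about 89 N, below the 120 N limit.

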